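Show the swatch slide label up over its cream jar

TASK

Two clear acrylic swatch slides stand on edge in wooden stands on the vanity tray; take the one with the small corner notch, which marks its frosted, labelled end, by its clear half only, and lift it out. Hold it up with the label right over the white jar, at least a hand's width (10 cm) above the jar's lid and touching nothing but the gripper, tipped so that the label face looks up, at least halfway towards the ceiling. Finish still holding it there, and leave the plain slide, the jar and everything else in place.

Things in the scene. Friction and masses are not known exactly. Their poses are not given: they have to be found in the camera images.
- slide: notched acrylic slide, 110 x 8 x 50 mm (x long, y thick, z high as it stands), about 52 g; origin mid lower edge. x points to the frosted end: clear for x -55..+5 mm, frosted x +5..+55. A square 12 x 12 mm notch is cut from the frosted end's upper corner (x 43..55, z 38..50). The label is on the +y face of the frosted end. Starts upright, notch at top, lower 15 mm in stand_a's slot
- label (a point): centre of the 30 x 30 mm paper label, on the slide's face at x +25, y +4, z +24 mm in the slide's frame; the slide's +y points out of the label
- plain: plain slide: same 110 x 8 x 50 mm plate, all clear, no notch, no label; stands on edge in stand_b, origin middle of its lower edge. To be left alone
- jar: white ceramic jar with a lid, 64 mm across, 48 mm high, origin at the centre of its underside; loose, to be left where it is
- stand_a: wooden stand of the notched slide, 90 x 44 x 25 mm (x, y, z), fixed to the tray, origin centre of underside. A slot 10 mm wide, 15 mm deep, open above and at both ends, runs along its x through the middle of its top (slot floor at z 10 mm). The slide sits up to 6 mm off centre along the slot and lifts straight out freely
- stand_b: the same stand, carrying the plain slide
- tray: acacia tray, fixed, 290 x 600 mm (x, y), floor 8 mm thick, rim 24 mm high; origin centre of its underside on the dresser top (z = 0). Its things stand on its floor. The two stands and the jar take three places along its y in any order, at any yaw, 130 mm or more apart centre to centre
- organizer: clear plastic pill organizer, closed and empty, 32 x 154 x 25 mm, lies along the tray's near edge, origin centre of underside; leave alone
- roller: rose quartz facial roller with steel frame, 46 x 135 mm, 22 mm high, lies along the tray's far edge, origin on its underside; leave alone
- mascara: slim black mascara tube, 16 mm across and 120 mm long, lies along the tray's far edge, origin on its underside; leave alone
- perfume: amber glass bottle 52 mm across, 100 mm high, stands on the dresser to the left of the tray, origin centre of underside; leave alone

How it is judged:
On the way:
1. the notched slide is lifted clear of its stand, gripped by its clear half (contact force between slide and the fingers above 1 N and x of the grasp point in the frame of slide below -0.004 m and height (world z) of slide above 0.05 m and contact force between slide and stand_a below 0.05 N), for 0.1 s.
At the end, for the whole second after the job is handed in: notched slide held by its clear half (TCP 4 mm or more clear of the middle), label 145 mm or more above the dresser and within 50 mm of the jar's axis, label face within 52 degrees of straight up, at rest, touching nothing else; jar and plain slide within 30 mm of their starts (contact force between slide and the fingers above 1 N and x of the grasp point in the frame of slide below -0.004 m and contact force between slide and jar below 0.05 N and contact force between slide and tray below 0.05 N and contact force between slide and stand_a below 0.05 N and contact force between slide and stand_b below 0.05 N and contact force between slide and plain below 0.05 N and height (world z) of label above 0.145 m and horizontal distance between label and jar below 0.05 m and angle between slide's own y axis and vertical below 0.9 rad and linear speed of slide below 0.03 m/s and angular speed of slide below 0.3 rad/s and distance of each of jar, plain from where it was at the start of the episode below 0.03 m); the arm keeps its last pose, push and grip.
It fails at once if the plain slide is disturbed (distance of plain from where it was at the start of the episode above 0.03 m).
It fails at once if the jar is knocked or moved (distance of jar from where it was at the start of the episode above 0.03 m).
It fails at once if the pill organizer, roller, mascara or perfume is disturbed (distance of any of organizer, roller, mascara, perfume from where it was at the start of the episode above 0.03 m).
It also fails if it takes over 35 s, if anything falls off the work surface, if the arm or the gripper's body presses on something with over 40 N, if the wrist force passes 120 N, or if a joint passes its speed limit or range.

ROBOT

A 7-joint arm with a two-finger parallel gripper is mounted at the origin on the work surface. World frame = base frame: x ahead of the robot, y to its left, z up, the work surface at z = 0. Lengths are in m, angles in rad, forces in N, time in s.
With the tool pointing down it reaches from about 0.425 to 0.95 m from the base axis. Payload 4.7 kg.
Tool frame: the origin (TCP) lies between the finger pads, 19 mm behind the fingertips; this is the grasp point; z points along the fingers, y is the line along which they close (so a half turn about z gives the same grasp; the last joint's range is limited). The gripper opens to 85 mm and grips with 20 to 120 N. Pads are 22 mm wide; open, the fingers measure 114 mm over their backs; the gripper's body (76 mm by 85 mm) begins 54 mm behind the grasp point. The pads swing forward as they close: fully open they stand 13 mm farther back than shut.
Start: joints at [1.314, 0.469, -0.049, 1.532, 0.024, 1.141, -0.082], TCP at [0.152, -0.658, 0.25] pointing down, gripper open.
Joint ranges: [-2.59, 2.59], [-0.33, 1.99], [-1.39, 1.29], [0.1, 2.45], [-1.04, 4.18], [0.21, 1.99], [-2.66, 2.66]. Speed limits (rad/s): [2.57, 2.57, 3.14, 3.14, 3.14, 3.14, 3.14].

INTERFACE

Orientations are given as a 3x3 rotation matrix whose columns are the frame's x, y, z axes.
In Python, from rig import * gives the robot as it stands. Calls block until the motion is done:
- movep(position, orientation): joint-space move of the TCP to a pose.
- move_l(position, attitude=None, feed=0.15, until_force=None): straight line of the TCP; attitude=None keeps the orientation; feed is the mean speed in m/s. With until_force (N) it stops when the force on the tool has changed by that much, and returns True; else False.
- move_joints(angles): joint-space move.
- command_gripper(opening, newtons=None): finger opening in m; newtons is the grip in N (None keeps the last); returns when the fingers have stopped.
- sleep(seconds).
- inverse_kinematics(position, orientation): joint angles nearest the present ones, or None.
- sense(): the state.
- camera(name): name is "side" or "top" or "wrist"; returns (picture, depth): 384x512x3 uint8, red, green, blue; 384x512 float32, m along the optical axis (not along the pixel's ray), 0 where there is no reading.
- camera_params(name): a dict with "K" (3x3 intrinsics, pixels), "position" and "rotation" of the camera in the world; the wrist camera has in their place "tool_from_camera" (4x4, takes a point from camera to tool coordinates, whose origin is the TCP and whose axes are the flange's). Camera axes: x right, y down, z forward; pixel columns grow to the right and rows downward; lengths in m; the calibration is good to about 2 mm. A picture is of the moment at which its call begins: read the wrist's pose just before it. camera_params takes no time and is no camera call.
A pose or a line that the arm cannot do raises Unreachable and nothing moves.
- finish_job(): hands the job in; it is judged then, once.
The state is a dict: "time_s": time; "joint_pos": joint angles; "qd": joint speeds; "joint_efforts": joint torques, N m; "position": TCP position; "tcp_rot": TCP orientation; "wrist_force": force on the tool from outside, world axes, zero at the start; "ft_torque": the same for the moment, N m; "finger_gap": finger opening in m; "gripper_force": force on a finger pad.
Only numpy, scipy, OpenCV 4.12 (cv2) and the standard library are available. Lean on these libraries where they do the work, as an engineer would, in place of code of your own. Each camera call takes 0.05 s, during which the arm holds its last target. There are 200 camera calls.

## Working session

There is one attempt and no reset: what is moved stays moved. The work goes in short steps, each a Python script; the robot and the scene stay as the last script left them, time stands still between calls to the robot, and variables do not carry over. Pictures are saved under pics/ and viewed, at most 10 in all, crops included, and the job is handed in when it is done.

```bash
mkdir -p pics; ls
python3 - <<'E'
from rig import *
import cv2,numpy as np
for n in("top","side"):
    im,d=camera(n); cv2.imwrite(f"pics/{n}0.png",cv2.resize(im[:,:,::-1],(800,600),interpolation=cv2.INTER_CUBIC)); np.savez(f"pics/{n}0.npz",im=im,d=d)
    p=camera_params(n); print(n,{k:np.round(v,3).tolist() for k,v in p.items()})
print(camera_params("wrist")); print(sense()["time_s"],sense()["tcp_rot"])
E
```

```text
pics
top {'K': [[359.056, 0.0, 258.467], [0.0, 359.056, 193.497], [0.0, 0.0, 1.0]], 'position': [0.481, 0.143, 0.899], 'rotation': [[0.03, -0.994, 0.107], [-0.999, -0.031, -0.013], [0.016, -0.107, -0.994]]}
side {'K': [[382.305, 0.0, 254.463], [0.0, 382.305, 192.383], [0.0, 0.0, 1.0]], 'position': [0.126, 0.662, 0.477], 'rotation': [[-0.757, -0.35, 0.551], [-0.653, 0.384, -0.652], [0.017, -0.854, -0.52]]}
{'K': array([[316.1472591 ,   0.        , 255.3966048 ],
       [  0.        , 316.1472591 , 195.02244873],
       [  0.        ,   0.        ,   1.        ]]), 'tool_from_camera': array([[ 1.20402824e-03, -9.64923856e-01, -2.62527145e-01,
         6.55207446e-02],
       [ 9.99999250e-01,  1.22040507e-03,  1.00672911e-04,
        -4.78310964e-04],
       [ 2.23247764e-04, -2.62527069e-01,  9.64924602e-01,
        -1.22758988e-01],
       [ 0.00000000e+00,  0.00000000e+00,  0.00000000e+00,
         1.00000000e+00]])}
0.1 [[ 9.74164696e-01  2.25838328e-01 -4.41573914e-04]
 [ 2.25838758e-01 -9.74163092e-01  1.76776827e-03]
 [-3.09351799e-05 -1.82182194e-03 -9.99998340e-01]]
```

View pics/top0.png

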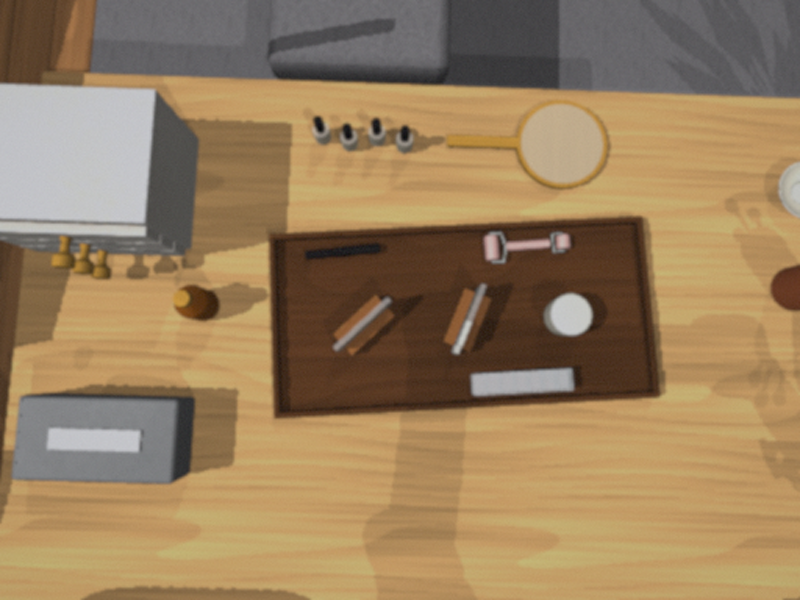

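View pics/side0.png

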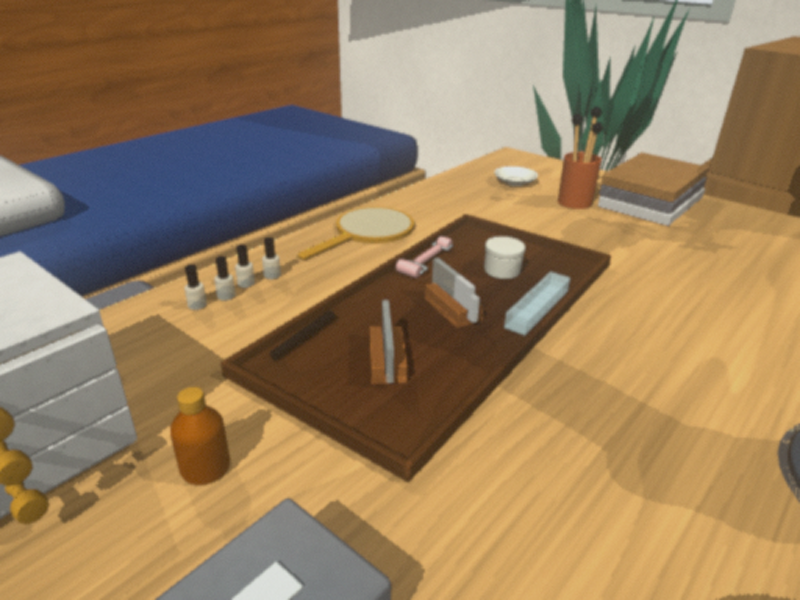

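The top view (800x600) shows the left stand at about (362,325), the middle one at (468,320) and the jar at (570,315). The middle slide has a whiter lower end, so it probably carries the label. In the side view the stands are at (388,345) and (455,295), with the jar at (505,257). I'll move in for close wrist views.

Run:
```python
from rig import *
import cv2,numpy as np
R=np.diag([1.,-1,-1])
s=sense(); move_l([0.152,-0.658,0.33]) if False else None
movep([0.40,-0.33,0.34],R)
for i,p in enumerate([[0.52,-0.02,0.25],[0.52,0.14,0.25]]):
    movep(p,R); s=sense(); im,d=camera("wrist")
    np.savez(f"pics/w{i}.npz",im=im,d=d,p=s["position"],R=s["tcp_rot"])
    cv2.imwrite(f"pics/w{i}.png",cv2.resize(im[:,:,::-1],(800,600),interpolation=cv2.INTER_CUBIC)); print(s["time_s"],s["position"],s["joint_pos"])
```

```text
2.95 [ 0.52020431 -0.02180277  0.25010792] [ 0.34666058  0.25170438 -0.45826377  1.87607242  0.12888732  1.04237759
 -1.73774658]
3.6833 [0.52034036 0.13898071 0.2500207 ] [ 0.10004223  0.29386452 -0.53667307  1.83421823  0.17168519  1.05942774
 -2.07412524]
```

View pics/w0.png

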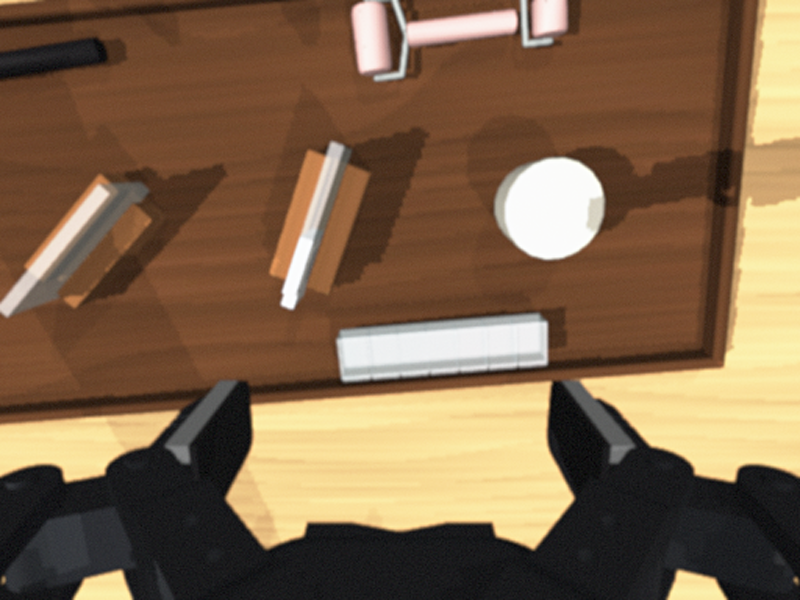

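View pics/w1.png

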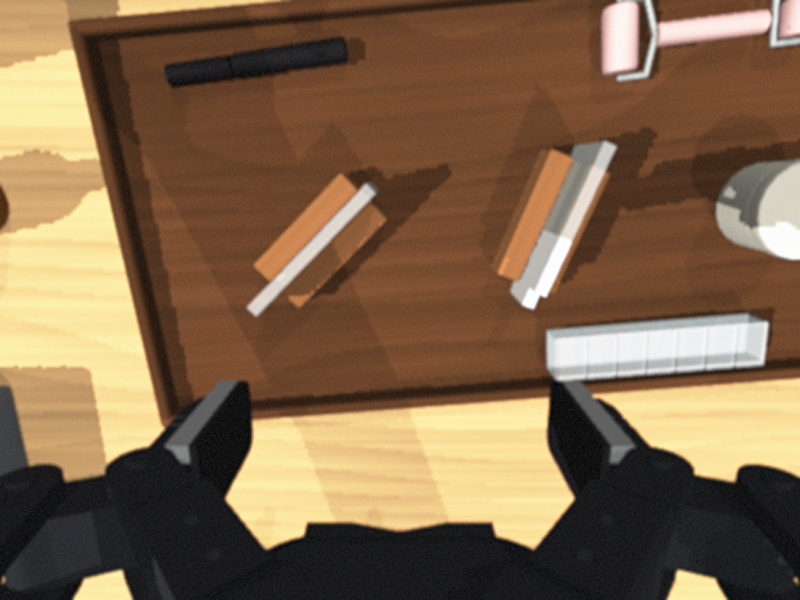

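The notched slide is the middle one. In w0 its frosted, notched end is the near end at about (290,300) and its clear far end is at (338,147). In w1 those two points are at (525,300) and (605,145). The jar is at (550,208) in w0. So slide x points toward the robot and the label faces −y, the jar side. Next I'll measure.

```bash
cat > h.py <<'E'
import numpy as np,cv2
from rig import camera_params
def cam(name,p=None,R=None):
    c=camera_params(name)
    if name!="wrist": return c["K"],np.array(c["position"]),np.array(c["rotation"])
    T=c["tool_from_camera"]; return c["K"],p+R@T[:3,3],R@T[:3,:3]
def ray(c,uv):
    K,o,R=c; d=R@np.linalg.solve(K,[uv[0],uv[1],1.]); return o,d/np.linalg.norm(d)
def onz(c,uv,z):
    o,d=ray(c,uv); return o+d*(z-o[2])/d[2]
def tri(rs):
    A=sum(np.eye(3)-np.outer(d,d) for o,d in rs); b=sum((np.eye(3)-np.outer(d,d))@o for o,d in rs)
    return np.linalg.solve(A,b)
def mask(im,lo=70,sat=60):
    h=cv2.cvtColor(im,cv2.COLOR_RGB2HSV); return ((h[...,1]<sat)&(h[...,2]>lo)).astype(np.uint8)
def blobs(m,amin=150):
    n,l,st,ce=cv2.connectedComponentsWithStats(m); return [(st[i],ce[i],(l==i)) for i in range(1,n) if st[i][4]>amin]
E
python3 - <<'E'
from h import *
for f,n in(("w0","wrist"),("w1","wrist"),("top0","top"),("side0","side")):
    z=np.load(f"pics/{f}.npz"); im=z["im"]; c=cam(n,z["p"],z["R"]) if n=="wrist" else cam(n)
    for st,ce,m in blobs(mask(im,110),60):
        q=onz(c,ce,0.06)
        if 0.4<q[0]<0.75 and -0.2<q[1]<0.3:
            r=cv2.boxPoints(cv2.minAreaRect(np.argwhere(m)[:,::-1].astype(np.float32)))
            print(f,st,ce.round(1),q.round(3),"box",r.round(0).tolist(),"depthz",np.median(z["d"][m]).round(3))
a=[]
for f,x in(("w0",240),("w1",370)):
    im=np.load(f"pics/{f}.npz")["im"][85:205,(165 if f=="w0" else 310):][:, :90]; a.append(cv2.resize(im[:,:,::-1],None,fx=4.4,fy=4.4,interpolation=cv2.INTER_CUBIC))
cv2.imwrite("pics/crop.png",np.hstack(a))
E
```

```text
w0 [ 226    0  105   52 1943] [265.1  21.4] [ 0.661 -0.031  0.06 ] box [[226.0, 0.0], [330.0, 0.0], [330.0, 51.0], [226.0, 51.0]] depthz 0.314
w0 [333   0  29  31 644] [346.7  13.4] [ 0.667 -0.103  0.06 ] box [[333.0, 30.0], [333.0, 0.0], [361.0, 0.0], [361.0, 30.0]] depthz 0.312
w0 [ 179   90   42  109 1231] [199.  146.7] [0.55  0.034 0.06 ] box [[177.0, 195.0], [211.0, 89.0], [224.0, 94.0], [190.0, 199.0]] depthz 0.306
w0 [ 316  100   71   67 3643] [352.  132.4] [ 0.564 -0.116  0.06 ] box [[305.0, 132.0], [353.0, 84.0], [400.0, 131.0], [352.0, 179.0]] depthz 0.314
w0 [   0  119   71   84 1107] [ 32.6 163. ] [0.534 0.201 0.06 ] box [[-3.0, 196.0], [63.0, 117.0], [78.0, 129.0], [11.0, 209.0]] depthz 0.309
w0 [ 215  201  136   44 4531] [283. 222.] [ 0.471 -0.051  0.06 ] box [[214.0, 210.0], [349.0, 200.0], [352.0, 234.0], [217.0, 244.0]] depthz 0.364
w1 [ 386    0  126   52 2567] [439.   20.3] [ 0.662 -0.025  0.06 ] box [[386.0, 0.0], [511.0, 0.0], [511.0, 51.0], [386.0, 51.0]] depthz 0.314
w1 [ 327   90   68  109 2388] [360.1 142.1] [0.555 0.036 0.06 ] box [[323.0, 191.0], [373.0, 83
[... 1385 characters left out ...]
 591] [321.9 163.8] [ 0.535 -0.071  0.06 ] box [[309.0, 177.0], [311.0, 150.0], [336.0, 152.0], [334.0, 179.0]] depthz 0.964
side0 [277 165  30  41 550] [292.2 183.7] [0.531 0.055 0.06 ] box [[270.0, 172.0], [283.0, 160.0], [315.0, 195.0], [302.0, 207.0]] depthz 0.857
side0 [255 167  19   8  87] [264.2 169.8] [0.618 0.046 0.06 ] box [[254.0, 171.0], [256.0, 164.0], [274.0, 169.0], [272.0, 175.0]] depthz 0.966
side0 [323 174  42  40 825] [343.  193.4] [0.428 0.016 0.06 ] box [[319.0, 205.0], [355.0, 168.0], [368.0, 181.0], [332.0, 218.0]] depthz 0.867
side0 [245 192   7  53 237] [248.1 217.5] [0.518 0.216 0.06 ] box [[244.0, 192.0], [249.0, 192.0], [253.0, 244.0], [247.0, 244.0]] depthz 0.722
```

View pics/crop.png

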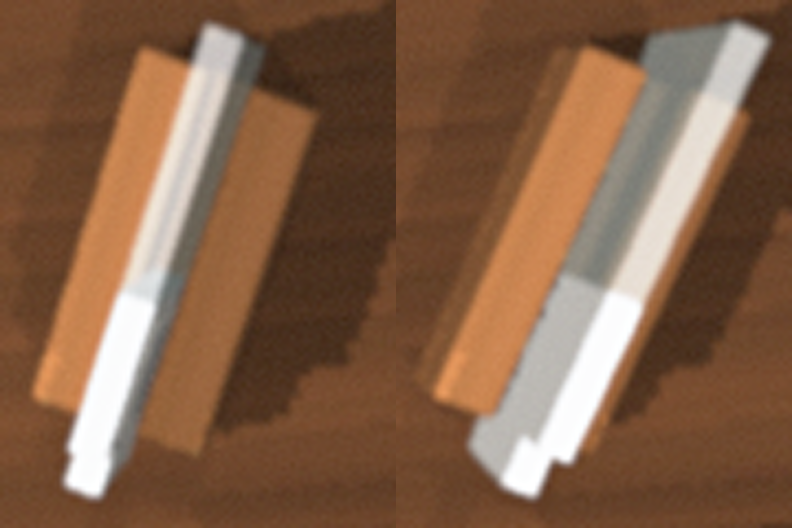

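The crop shows the top-edge features in both views. In panel 1 the clear-end midpoint is (225,31), the frost boundary (142,294) and the notch step (91,452). In panel 2 they are (752,31), (624,294) and (560,455). I'll triangulate these and check which poses are reachable.

```bash
cat >> h.py <<'E'
def load(f):
    z=np.load(f"pics/{f}.npz"); return z["im"],cam("wrist",z["p"],z["R"])
E
cat > geo.py <<'E'
from h import *
c0=load("w0")[1];c1=load("w1")[1]
P={}
for n,a,b in(("far",(225,31),(752,31)),("frost",(142,294),(624,294)),("notch",(91,452),(560,455))):
    u=lambda p,x0,ox:((p[0]-ox+.5)/4.4-.5+x0,(p[1]+.5)/4.4-.5+85)
    P[n]=tri([ray(c0,u(a,165,0)),ray(c1,u(b,310,396))])
def lid(f,c):
    im,d=(lambda z:(z["im"],0))(np.load(f"pics/{f}.npz"))
    m=(im.min(2)>225).astype(np.uint8)
    return [(ce,st) for st,ce,_ in blobs(m,200)]
E
python3 - <<'E'
from geo import *
for k,v in P.items(): print(k,v.round(4))
print("lens",np.linalg.norm(P["far"]-P["frost"]),"exp .060",np.linalg.norm(P["far"]-P["notch"]),"exp .098")
# jar top circle: w0 lid, 'top' and 'side' centroid check
for f,n in(("w0","wrist"),("top0","top")):
    z=np.load(f"pics/{f}.npz"); c=cam(n,z["p"],z["R"]) if n=="wrist" else cam(n)
    for st,ce,m in blobs(mask(z["im"],150),200):
        q=onz(c,ce,0.056)
        if np.hypot(q[0]-.56,q[1]+.116)<.03:
            (x,y),r=cv2.minEnclosingCircle(np.argwhere(m)[:,::-1].astype(np.float32)); e=cv2.fitEllipse(cv2.convexHull(np.argwhere(m)[:,::-1].astype(np.int32)))
            print(f,q.round(3),onz(c,e[0],.056).round(4),e, "lid z",(c[1]+c[2]@(np.linalg.inv(c[0])@[ce[0],ce[1],1]*z["d"][int(ce[1]),int(ce[0])])).round(4))
# IK
from rig import *
ax=P["notch"]-P["far"];ax[2]=0;ax/=np.linalg.norm(ax);print("slide x",ax,"yaw",np.degrees(np.arctan2(ax[1],ax[0])))
Z=np.array([0,0,1.])
for sg in(-1,1):
    x=sg*ax; R=np.c_[x,np.cross(-Z,x),-Z]
    print(sg,"grasp",inverse_kinematics(P["far"]-np.array([0,0,.01])+ax*.03,R))
jar=np.array([.562,-.116])
for tilt in(50,60,70):
  for yaw in range(0,360,20):   # heading of slide x
    a=np.radians(yaw); sx=np.array([np.cos(a),np.sin(a),0]); h=np.cross(Z,sx) # untilted y
    t=np.radians(tilt); sy=np.cos(t)*h+np.sin(t)*Z; sz=np.cross(sx,sy)
    tcp=np.r_[jar,.20]-(.05*sx+.004*sy-.014*sz)
    for sg in(-1,1):
        R=np.c_[sg*sx,sg*sy*-1,-sz]
        q=inverse_kinematics(tcp,R)
        if q is not None: print(tilt,yaw,sg,np.linalg.det(R).round(1),np.round(q,2))
E
```

```text
far [0.6012 0.0147 0.067 ]
frost [0.5458 0.0355 0.0635]
notch [0.5103 0.0481 0.0674]
lens 0.05926981660068222 exp .060 0.09684027212187643 exp .098
w0 [ 0.563 -0.117  0.056] [ 0.5631 -0.117   0.056 ] ((352.03466796875, 132.573486328125), (64.60887908935547, 70.2126235961914), 71.77195739746094) lid z [ 0.563  -0.1174  0.0554]
top0 [ 0.563 -0.12   0.056] [ 0.5626 -0.1198  0.056 ] ((364.8092956542969, 200.95785522460938), (25.88178062438965, 26.476964950561523), 123.6617431640625) lid z [ 0.5626 -0.119   0.0587]
slide x [-0.93875316  0.34459034  0.        ] yaw 159.84320955551954
-1 grasp [ 0.14886878  0.56913033 -0.35165341  1.92308929  0.2926542   0.6989624
 -2.30017345]
1 grasp [ 0.54632314  0.75105157 -0.93286275  1.90072266  0.77485076  0.90040127
  0.44043995]
50 0 -1 1.0 [ 1.28  0.88 -1.18  1.76 -0.06  1.17  1.79]
50 0 1 1.0 [ 0.9   0.59 -0.51  1.78 -0.53  1.28 -0.89]
50 20 -1 1.0 [ 1.15  0.97 -1.18  1.57  0.07  1.48  1.91]
50 20 1 1.0 [ 0.82  0.69 -0.52  1.6  -0.33  1.51 -0.8 ]
50 40 -1 1.0 [ 1.01  1.04 -1.19  1.41  0.2   1.75  2.07]
50 40 1 1.0 [ 0.72  0.78 -0.55  1.43 -0.14  
[... 3603 characters left out ...]
1.75 -2.55]
70 160 1 1.0 [-0.09  0.79 -0.24  1.57  1.    1.81  0.56]
70 180 -1 1.0 [-0.22  0.69 -0.16  1.8   1.15  1.57 -2.55]
70 180 1 1.0 [ 0.21  0.84 -0.81  1.77  1.4   1.95  0.5 ]
70 200 -1 1.0 [-0.26  0.58 -0.18  2.03  1.39  1.38 -2.6 ]
70 200 1 1.0 [ 0.07  0.67 -0.62  2.01  1.51  1.63  0.53]
70 220 -1 1.0 [ 0.1   0.56 -0.62  2.24  1.77  1.43 -2.64]
70 220 1 1.0 [-1.21  0.82  1.1   2.31  1.69  0.45  0.23]
70 300 1 1.0 [ 1.47  0.78 -1.2   2.38  4.14  0.42  0.11]
70 320 -1 1.0 [ 1.5   0.86 -1.16  2.18 -0.96  0.55  2.3 ]
70 320 1 1.0 [ 1.46  0.81 -1.1   2.18 -1.04  0.6  -0.76]
70 340 -1 1.0 [ 1.44  0.98 -1.18  1.95 -0.44  0.88  1.97]
70 340 1 1.0 [ 1.14  0.7  -0.66  1.97 -0.89  1.13 -0.75]
```

The scale checks out: top edge z≈0.067 (0.068 expected), lengths 59 and 97 mm (60 and 98 expected). The jar is at (0.563,−0.118), with lid z≈0.056. Next is the pre-grasp, with a close look to check alignment.

```bash
cat >> geo.py <<'E'
ax=P["notch"]-P["far"];ax[2]=0;ax/=np.linalg.norm(ax);Zu=np.array([0,0,1.])
Rg=np.c_[-ax,np.cross(-Zu,-ax),-Zu]
mid=(P["far"]+.055*ax+P["frost"]-.005*ax+P["notch"]-.043*ax)/3
G=mid-.029*ax; G[2]=.058
E
python3 - <<'E'
from geo import *
from rig import *
print(mid,G); command_gripper(.045)
movep(G+[0,0,.10],Rg); s=sense(); im,d=camera("wrist"); np.savez("pics/w2.npz",im=im,d=d,p=s["position"],R=s["tcp_rot"])
print(s["time_s"],s["position"]-G)
c=cam("wrist",s["position"],s["tcp_rot"]); v=im.copy()
for t in(-.055,.005,.043):   # predicted top-edge corners
    for w in(-.004,.004):
        q=mid+t*ax+w*np.cross(Zu,ax); q[2]=.068; u=c[0]@(c[2].T@(q-c[1])); u=u[:2]/u[2]; print(t,w,u.round(1)); cv2.circle(v,tuple(np.round(u).astype(int)),1,(255,0,0),-1)
cv2.imwrite("pics/w2.png",cv2.resize(v[:,:,::-1],(800,600),interpolation=cv2.INTER_CUBIC))
E
```

```text
[0.55021519 0.03354784 0.066006  ] [0.57743903 0.02355472 0.058     ]
4.8917 [9.70279731e-05 1.97171314e-03 1.00645029e-01]
-0.055 -0.004 [252.5 167.8]
-0.055 0.004 [264.2 167.8]
0.005 -0.004 [252.4 248.6]
0.005 0.004 [263.3 248.6]
0.043 -0.004 [252.4 294.3]
0.043 0.004 [262.8 294.3]
```

View pics/w2.png

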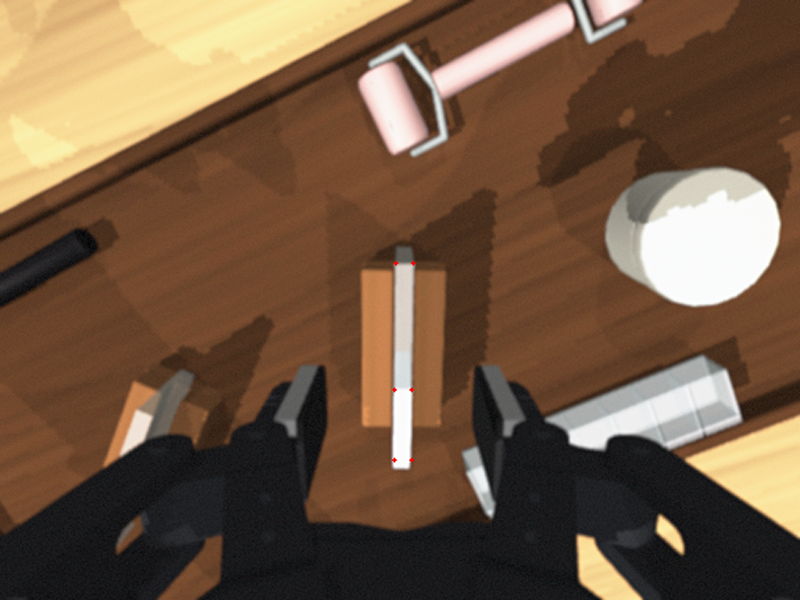

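Red predicted points fall on the slide's top edge (the clear end at (404,263), the frost boundary at (403,389)), centred between the pads at x≈400. Now I'll grasp, lift, and check.

Run:
```python
from geo import *
from rig import *
print("hit",move_l(G,Rg,feed=.08,until_force=15)); s=sense(); print(s["position"]-G,s["wrist_force"])
command_gripper(0.0,50); s=sense(); print(s["finger_gap"],s["gripper_force"],s["wrist_force"],s["position"]-G)
move_l(G+[0,0,.06],feed=.08); move_l(G+[0,0,.19],feed=.2); sleep(.2)
s=sense(); print(s["finger_gap"],s["gripper_force"],s["wrist_force"],s["time_s"])
im,d=camera("side"); cv2.imwrite("pics/lift.png",im[100:340,150:400,::-1].repeat(3,0).repeat(3,1)[:600,:750])
```

```text
hit False
[4.50154518e-04 7.02503945e-05 5.71372579e-04] [-0.33912528  0.12045358  1.27064589]
0.007603155734438264 49.26864445209503 [-0.86452396  0.85580124  2.28082946] [0.00026479 0.0001099  0.00037055]
0.007393120311476659 49.02206361293793 [ 0.00222306  0.48469832 -0.0341939 ] 8.6583
```

View pics/lift.png

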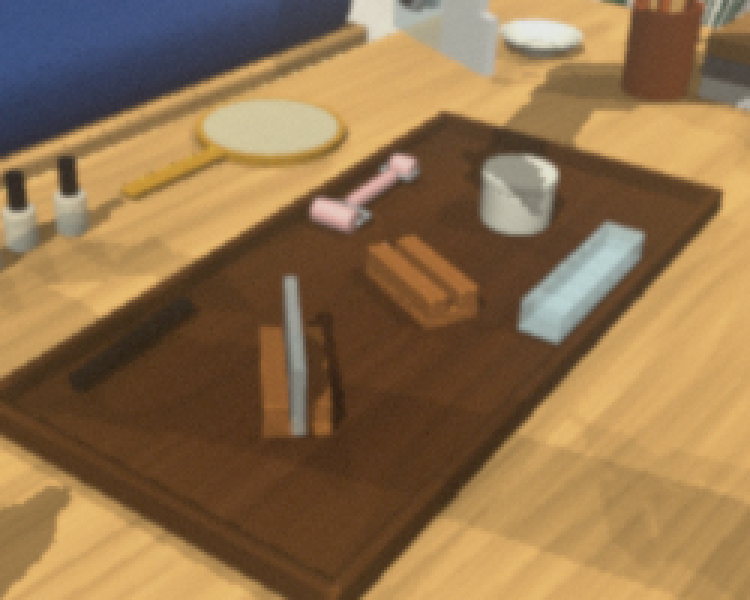

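The stand at (420,280) is empty, and the slide hangs from the gripper at (465,30). The gap of 7.4 mm and 49 N fit the 8 mm plate. Next I'll carry it over the jar and tip it.

Run:
```python
from geo import *
from rig import *
t=np.radians(60); h=np.cross(Zu,ax); sy=np.cos(t)*h+np.sin(t)*Zu; sz=np.cross(ax,sy); Rs=np.c_[ax,sy,sz]
off=np.array([.054,.004,-.016])
R=np.c_[-ax,sy,-sz]; assert np.linalg.det(R)>.99 and np.allclose(R[:,1]@np.cross(Zu,ax)>0,True)
T=np.array([.563,-.118,.205])-Rs@off
print("target",T,inverse_kinematics(T+[0,0,.05],R),"tooly sign",Rg[:,1]@h)
movep(T+[0,0,.05],R); move_l(T,R,feed=.1); sleep(.6)
s=sense(); p,r=s["position"],s["tcp_rot"]; S=np.c_[-r[:,0],r[:,1],-r[:,2]]
print(s["time_s"],p-T,"label",p+S@off,"tilt from up",np.degrees(np.arccos(S[2,1])),s["finger_gap"],s["gripper_force"],abs(s["qd"]).max())
a=camera("side")[0][:300,200:440]; b=camera("top")[0][120:280,270:460]
cv2.imwrite("pics/fin.png",np.hstack([cv2.resize(a,(400,500)),cv2.resize(b,(400,500))])[:,:,::-1])
```

```text
target [ 0.61915663 -0.12172276  0.2095359 ] [-0.12009241  0.65665779 -0.14720144  1.54503474  0.87761234  1.70720635
 -2.43267122] tooly sign 1.0
10.6833 [-1.95363313e-06 -7.51445775e-06  6.20405533e-05] label [ 0.56299863 -0.11800563  0.20505635] tilt from up 30.00315352585958 0.007099136860924577 49.02678430080414 0.0020297601557443005
```

View pics/fin.png

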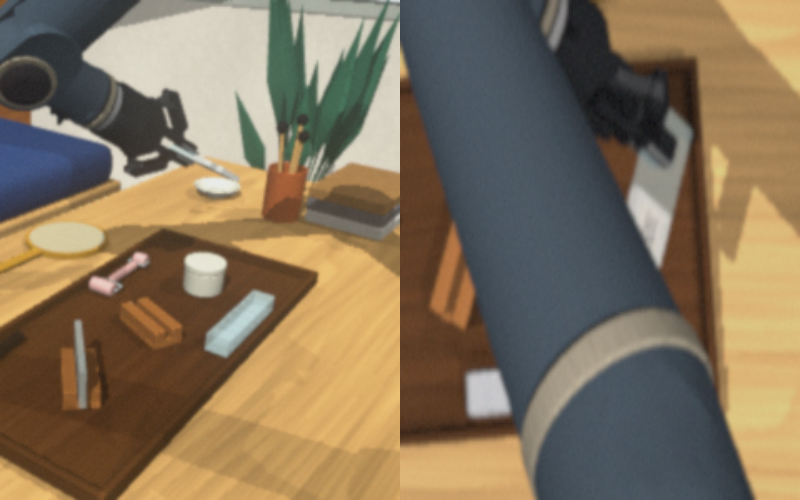

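The right panel shows the white label facing up at (650,215). Cast onto z≈0.205, that gives y≈−0.11, over the jar. The left panel shows the jar at (205,273) and the plain slide at (80,365) undisturbed. Handing in.

```bash
python3 -c "
from rig import *
print(finish_job())"
```

```text
the job is handed in; nothing more can be done
None
```

The job is handed in, verdict not shown: the notched slide is held by its clear half, its label at z ≈ 0.205 m over the jar, about 15 cm above the lid and facing up at 30° from vertical, and the jar and plain slide look undisturbed.

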